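# Nudge two thrust washers into their counterbores

### The job

Two plain steel thrust washers lie loose on top of the dark metal gearbox end plate. With the fingertips, push each one across the plate until it drops into the round recess of its own size, the larger washer into the larger recess and the smaller into the smaller, both lying flat and fully down. Only push them: do not pick a washer up off the plate, and leave the nut and the tools lying about where they are.

Things in the scene. Friction and masses are not known exactly. Their poses are not given: they have to be found in the camera images.
- end_plate: Flat dark grey metal gearbox end plate, fixed to the worktop: 170 mm (its x) by 270 mm (its y) by 25 mm thick; origin at the centre of its underside, z up, so its smooth top face is 25 mm above the origin. Two round recesses (counterbores) are sunk 8 mm into the top side by side in its far (+x) half; a shaft hole goes on through each. Yaw within 0.35 rad.
- large_seat (a point): Centre of the mouth of the larger recess, level with the plate's top face (plate x +28, y +65 mm). Recess 66 mm in diameter, 8 mm deep, 1.5 mm chamfer round the mouth, 36 mm shaft hole in its floor.
- small_seat (a point): Centre of the mouth of the smaller recess, level with the plate's top face (plate x +28, y -65 mm). Recess 48 mm in diameter, 8 mm deep, 1.5 mm chamfer round the mouth, 20 mm shaft hole in its floor.
- large_washer: The larger loose steel washer: 60 mm outside diameter, 32 mm hole, 8 mm thick, 0.13 kg nominal. Origin at the centre of its underside, z along its axis. Starts flat on the plate's top face in the half nearer the robot, to the left or to the right; seated, its top is flush with the plate and its origin 8 mm below the seat point.
- small_washer: The smaller loose steel washer: 42 mm outside diameter, 18 mm hole, 8 mm thick, 0.07 kg nominal. Origin and axes as for the larger. Starts flat on the plate at the other side from the larger one; it would also drop into the larger recess, which is wrong. Seated, its origin is 8 mm below its seat point.
- hex_nut: Bystander: steel hex nut, 22 mm across, 10 mm high, lying on the plate near the middle of its far edge. Origin under its centre.
- wrench_13: Bystander: combination spanner, 192 mm long, 9 mm thick, lying on the worktop just behind the plate's far edge, roughly parallel to it. Origin under its centre.
- sanding_block: Bystander: cork sanding block, 63 by 111 mm, 32 mm high, on the worktop to the left of the plate. Origin under its centre.
- paint_brush: Bystander: flat paint brush with a wooden handle, 215 mm long, 54 mm wide, 15 mm thick, on the worktop to the left of the plate. Origin under its centre.
- tape_measure: Bystander: yellow steel tape measure, 80 by 34 mm, 68 mm high, on the worktop to the right of the plate. Origin under its centre.
Mind the look-alikes: they are no part of the job. What is shaped like the large_washer but brown or orange is not meant. What is shaped like the small_washer but brown or yellow is not meant.

How it is judged:
By the outcome, as a careful person would: the job done as asked, in the order asked, and still so for the second after the job is handed in, with the robot touching nothing.
It also fails if it takes over 48 s, if anything falls off the work surface, if the arm or the gripper's body presses on something with over 40 N, if the wrist force passes 120 N, or if a joint passes its speed limit or range.

### The arm

A 6-joint arm with a two-finger parallel gripper is mounted at the origin on a cart in front of the work surface, level with it; the furniture and walls round the work are solid. World frame = base frame: x ahead of the robot, y to its left, z up, the work surface at z = 0. Lengths are in m, angles in rad, forces in N, time in s.
With the tool pointing down it reaches from about 0.375 to 0.9 m from the base axis. Payload 3.1 kg.
Tool frame: the origin (TCP) lies midway between the tips of the shut fingers; the grasp point (between the pads) lies 19 mm behind it; z points along the fingers, y is the line along which they close (so a half turn about z gives the same grasp; the last joint's range is limited). The gripper opens to 85 mm and grips with 20 to 120 N. Pads are 22 mm wide; open, the fingers measure 114 mm over their backs; the gripper's body (76 mm by 85 mm) begins 54 mm behind the grasp point. The pads swing forward as they close: fully open they stand 13 mm farther back than shut.
Start: joints at [1.131, 0.527, 1.433, -0, 1.181, -0.178], TCP at [0.162, 0.604, 0.231] pointing down, gripper open.
Joint ranges: [-3.08, 3.08], [-0.75, 2.2], [0.22, 2.44], [-1.43, 4.57], [0, 2.65], [-2.85, 2.85]. Speed limits (rad/s): [2.79, 2.79, 3.14, 3.14, 3.14, 3.14].

### API

Orientations are given as a 3x3 rotation matrix whose columns are the frame's x, y, z axes.
In Python, from cell import state, viewer, order, spot_in gives the robot as it stands. The module is installed in compiled form; this text tells all that it offers.
- The arm moves only by the tool move_arm, never from a script. Its argument "series" is a list of rows, each a list of 3 entries, a list of its own where there are three numbers: the turn, a rotation vector about the tool's x, y, z in rad, then the shift along the tool's x, y, z in cm, then the finger opening in cm, from 0 to 8.54. In form: [[[ax, ay, az], [x, y, z], jaw], ...]. A call has 1 to 5 rows; each row is the pose to reach, as a shift and turn from the pose commanded when the call began, along the tool's axes at that moment; what a row does not reach only later rows make up. A row lasts 1/10 s, in which the tool goes at most 50 mm and 8.59 degrees, less where a joint would pass 70% of its speed; a pose out of reach is approached as far as the arm can. A call with a gripper value outside its range is refused whole. The fingers move at their own pace and stop on an object; the grip force is fixed at half the most. Time passes only in rows, so rows that repeat a pose let the fingers close. It gives the time, the measured TCP pose, the force, the opening and the grip force at its end, in the units of the state.
- state(): the state, without advancing time (a new reading comes with each control period).
- viewer.get_image(name): name is "scene" or "top" or "wrist"; returns a dict with "pixels" (420x560x3 uint8, blue, green, red), "K" (3x3 intrinsics, pixels), "dist_coeffs" ([k1, k2, p1, p2, k3] as OpenCV has them; the pictures are not rectified), "R" (3x3) and "t" (3): a world point X has camera coordinates R X + t; the wrist camera has in their place "T_tool_cam" (4x4, takes a point from camera to tool coordinates, whose origin is the TCP and whose axes are the flange's). Camera axes: x right, y down, z forward; pixel columns grow to the right and rows downward; lengths in m; the calibration is good to about 2 mm. A picture is of the moment at which its call begins: read the wrist's pose just before it. There is no depth.
- order.hand_in(): hands the job in; it is judged then, once.
Trained networks look in the newest picture that a camera, given by its name, has taken for a name from the list of things; names that differ only in an ending like _2 or _b are one class to them, and where a whole thing is asked for, a point or a joint stands for the part that bears it (a point fixed in the world has none). Each returns a list of dicts, best first, with "score" (0 to 1); they miss things now and then, are a little off and sometimes report something else, mostly with a low value. They report only what shows in the picture. A call takes as long as a camera call. They do not tell look-alikes from the thing itself.
- spot_in(camera, target): "pixel" ([row, column] in pixels, amid what is visible of it).
The state is a dict: "time": time; "joints": joint angles; "dq": joint speeds; "tau": joint torques, N m; "eef_pos": TCP position; "tcp_rot": TCP orientation; "ft_force": force on the tool from outside, world axes, zero at the start; "wrist_torque": the same for the moment, N m; "width": finger opening in m; "finger_force": force on a finger pad.
Only numpy, scipy, OpenCV 4.12 (cv2) and the standard library are available. Lean on these libraries where they do the work, as an engineer would, in place of code of your own. Each camera call takes 0.05 s, during which the arm holds its last target. There are 200 camera calls.

## Working session

There is one attempt and no reset: what is moved stays moved. The work goes in short steps, Python scripts to look and compute and a tool call to move; the robot and the scene stay as the last step left them, time stands still between calls to the robot, and variables do not carry over. Pictures are saved under pics/ and viewed, at most 10 in all, crops included, and the job is handed in when it is done.

Besides the shell and the picture viewer there is one more tool, called as name(argument=value, ...) on one line, values as JSON. move_arm: Moves the arm, as the interface text tells. Its arguments: {"type":"object","properties":{"series":{"type":"array","items":{"type":"array"}}},"required":["series"]}

```bash
mkdir -p pics
cat > h.py <<'E'
import numpy as np, cv2
from cell import state, viewer, order, spot_in
def cam(name):
    s=state(); im=viewer.get_image(name)
    K=np.array(im["K"],float); D=np.array(im["dist_coeffs"],float)
    if name=="wrist":
        T=np.array(im["T_tool_cam"]); Rt=np.array(s["tcp_rot"]); p=np.array(s["eef_pos"])
        Rwc=Rt@T[:3,:3]; C=Rt@T[:3,3]+p; R=Rwc.T; t=-R@C
    else: R=np.array(im["R"]); t=np.array(im["t"])
    return dict(px=np.array(im["pixels"]),K=K,D=D,R=R,t=t)
def world(c,rc,z):
    u=cv2.undistortPoints(np.array([[[rc[1],rc[0]]]],float),c["K"],c["D"])[0,0]
    d=c["R"].T@np.array([u[0],u[1],1]); C=-c["R"].T@c["t"]
    return C+d*(z-C[2])/d[2]
def pix(c,X):
    q=cv2.projectPoints(np.atleast_2d(X).astype(float),cv2.Rodrigues(c["R"])[0],c["t"],c["K"],c["D"])[0][:,0]
    return q[:,::-1]
E
python3 - <<'E'
from h import *
np.set_printoptions(precision=3,suppress=True)
s=state();print(s["eef_pos"],s["tcp_rot"],s["time"],s["width"])
for n in("top","scene"):
    c=cam(n);cv2.imwrite(f"pics/{n}0.png",c["px"])
    for k in("end_plate","large_washer","small_washer","hex_nut","tape_measure","large_seat","small_seat"):
        try:
            for d in spot_in(n,k)[:4]: print(n,k,np.round(d["pixel"]),round(d["score"],2),world(c,d["pixel"],.025)[:2])
        except Exception as e: print(k,e)
E
```

```text
[0.161 0.603 0.23 ] [[-0.966  0.259 -0.001]
 [ 0.259  0.966 -0.002]
 [ 0.    -0.002 -1.   ]] 0.0 0.08558751734401637
top end_plate [205. 286.] 0.65 [ 0.57  -0.015]
top large_washer [219. 214.] 0.77 [0.532 0.191]
top large_washer [268. 220.] 0.52 [0.394 0.173]
top large_washer [216. 252.] 0.48 [0.54  0.082]
top small_washer [234. 352.] 0.61 [ 0.487 -0.203]
top small_washer [269. 324.] 0.57 [ 0.388 -0.119]
top small_washer [225. 311.] 0.51 [ 0.513 -0.085]
top tape_measure [219. 425.] 0.67 [ 0.528 -0.417]
top large_seat [234. 145.] 0.72 [0.491 0.386]
top large_seat [206. 288.] 0.57 [ 0.568 -0.021]
top small_seat [205. 287.] 0.58 [ 0.57  -0.017]
top small_seat [212. 258.] 0.45 [0.553 0.067]
scene end_plate [237. 291.] 0.94 [ 0.551 -0.035]
scene large_washer [231. 201.] 0.72 [0.378 0.139]
scene large_washer [195. 237.] 0.69 [0.542 0.191]
scene large_washer [216. 261.] 0.47 [0.54  0.078]
scene small_washer [256. 285.] 0.61 [ 0.494 -0.076]
scene small_washer [291. 260.] 0.59 [ 0.374 -0.12 ]
scene tape_measure [333. 399.] 0.9 [ 0.545 -0.417]
scene large_seat [233. 293.] 0.6 [ 0.566 -0.029]
scene small_seat [236. 293.] 0.75 [ 0.56  -0.036]
```

View pics/top0.png

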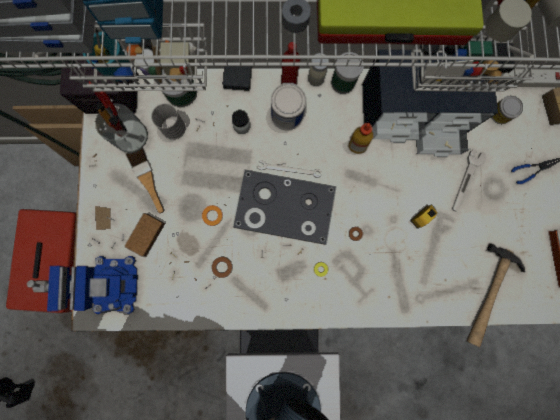

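View pics/scene0.png

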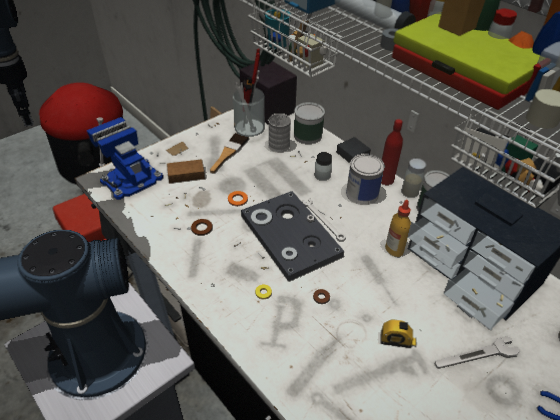

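The top view shows the dark plate at about (205,286), with the steel large washer on it at (216,254) and the steel small washer at (228,309). The nut is at (183,287). Look-alikes off the plate are orange (216,212), brown (267,222), brown (233,355) and yellow (268,321). I choose the two steel ones on the plate and will check them in the wrist close-up.

Next I move above the plate. The tool needs to shift from (0.161, 0.603) to about (0.50, 0).

```bash
cat >> h.py <<'E'
def rel(target,dirn=None):
    """tool-axis shift in cm to world target; turn about tool z so that tool -x points along dirn"""
    s=state();R=np.array(s["tcp_rot"]);d=R.T@(np.array(target)-np.array(s["eef_pos"]))*100
    a=None
    if dirn is not None:
        v=R.T@np.array([dirn[0],dirn[1],0]); a=np.arctan2(-v[1],-v[0])
    return np.round(d,2),a
E
python3 - <<'E'
from h import *
print(rel([.45,0,.33],[1,-.1]))
E
```

```text
(array([-43.47, -50.85,  -9.87]), np.float64(-0.16216310072055162))
```

move_arm(series=[[[0,0,0],[-20,-12,-8],3.6],[[0,0,0],[-20,-12,-8],3.6],[[0,0,0],[-20,-12,-8],3.6],[[0,0,0],[-20,-12,-8],3.6],[[0,0,0],[-20,-12,-8],3.6]])

```text
time: 1.3
eef_pos: [0.3251, 0.4345, 0.3122]
tcp_rot: [[-0.966, 0.259, 0.001], [0.259, 0.966, 0.0], [-0.001, 0.001, -1.0]]
ft_force: [1.2, 0.7, 0.4]
width: 0.0358
finger_force: 0.0
```

move_arm(series=[[[0,0,0],[-23.5,-38.8,-1.9],3.6],[[0,0,0],[-23.5,-38.8,-1.9],3.6],[[0,0,0],[-23.5,-38.8,-1.9],3.6],[[0,0,0],[-23.5,-38.8,-1.9],3.6],[[0,0,0],[-23.5,-38.8,-1.9],3.6]])

```text
time: 1.8
eef_pos: [0.3938, 0.1943, 0.3222]
tcp_rot: [[-0.966, 0.258, 0.001], [0.258, 0.966, 0.0], [-0.001, 0.0, -1.0]]
ft_force: [1.5, 0.2, 0.4]
width: 0.0361
finger_force: 0.0
```

Run:
```python
from h import *
print(state()["eef_pos"],state()["time"],rel([.45,0,.33],[1,-.1]))
```

```text
[0.39376081 0.19432227 0.32220059] 1.8 (array([-10.46, -17.32,  -0.78]), np.float64(-0.1617054138990557))
```

move_arm(series=[[[0,0,-0.16],[-10.5,-17.3,-0.8],3.6],[[0,0,-0.16],[-10.5,-17.3,-0.8],3.6],[[0,0,-0.16],[-10.5,-17.3,-0.8],3.6],[[0,0,-0.16],[-10.5,-17.3,-0.8],3.6],[[0,0,-0.16],[-10.5,-17.3,-0.8],3.6]])

```text
time: 2.3
eef_pos: [0.4521, -0.0027, 0.3304]
tcp_rot: [[-0.994, 0.107, 0.003], [0.107, 0.994, -0.002], [-0.003, -0.002, -1.0]]
ft_force: [-0.9, 0.4, 1.4]
width: 0.036
finger_force: 0.0
```

Run:
```python
from h import *
np.set_printoptions(precision=4,suppress=True)
c=cam("wrist");cv2.imwrite("pics/w1.png",c["px"]);print(state()["eef_pos"],state()["time"])
for k in("end_plate","large_washer","small_washer","hex_nut"):
    for d in spot_in("wrist",k)[:4]: print(k,np.round(d["pixel"]),round(d["score"],2),world(c,d["pixel"],.033)[:2])
```

```text
[ 0.4519 -0.0021  0.3301] 2.35
end_plate [234. 276.] 0.74 [ 0.5509 -0.0186]
large_washer [219. 429.] 0.98 [0.5506 0.1975]
large_washer [101. 395.] 0.71 [0.3883 0.1501]
large_washer [208. 336.] 0.56 [0.5213 0.0686]
small_washer [213. 226.] 0.9 [ 0.5113 -0.0842]
small_washer [199. 132.] 0.73 [ 0.4779 -0.2082]
small_washer [125. 190.] 0.57 [ 0.3891 -0.111 ]
hex_nut [283. 280.] 0.56 [ 0.6291 -0.0205]
```

View pics/w1.png

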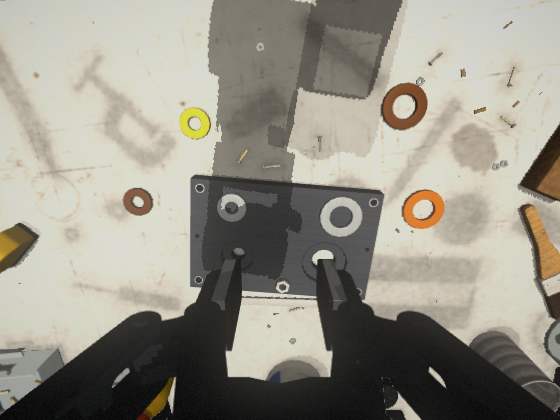

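The wrist view confirms the choice: silver large washer at (217,341) and silver small washer at (208,231) on the dark plate. The brown, orange and yellow rings lie off it. Next, a close crop to get the plate edges.

Run:
```python
from h import *
im=cv2.imread("pics/w1.png")[165:310,180:395]
im=cv2.convertScaleAbs(im,alpha=1.6,beta=20)
cv2.imwrite("pics/w1c.png",cv2.resize(im,None,fx=3.7,fy=3.7,interpolation=cv2.INTER_CUBIC))
```

```text
(no output)
```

View pics/w1c.png

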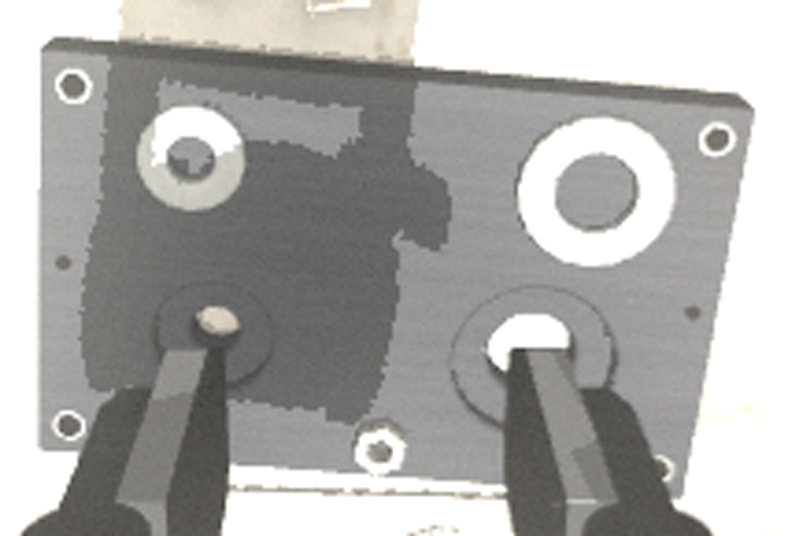

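Steel large washer is at crop (597,191) and small at (191,158). The large recess is at about (533,362), the small one at about (213,338), and the bolt holes sit at the plate corners. Next I fit the plate pose.

```bash
cat > fit.py <<'E'
from h import *
from scipy.optimize import least_squares
np.set_printoptions(precision=4,suppress=True)
im0=None
import pickle
s=state();im=viewer.get_image("wrist");T=np.array(im["T_tool_cam"]);Rt=np.array(s["tcp_rot"]);p=np.array(s["eef_pos"])
R=(Rt@T[:3,:3]).T;c=dict(K=np.array(im["K"]),D=np.array(im["dist_coeffs"]),R=R,t=-R@(Rt@T[:3,3]+p))
f=lambda x,y,z=.025: world(c,((y+.5)/3.7-.5+165,(x+.5)/3.7-.5+180),z)[:2]
L=f(597,191,.033);S=f(191,158,.033)
B=[f(73,87),f(717,139),f(68,425),f(662,468)]
print("L",L,"S",S,"bolt spans",np.linalg.norm(B[0]-B[1]),np.linalg.norm(B[0]-B[2]),np.linalg.norm(B[2]-B[3]))
pts=[(f(41,53),(-.085,-.135)),(f(752,112),(-.085,.135)),(f(41,450),(.085,-.135)),(f(682,497),(.085,.135)),(f(213,338),(.028,-.065)),(f(533,362),(.028,.065))]
bx,by=[.0,.0]
def res(q):
    Rm=np.array([[np.cos(q[2]),-np.sin(q[2])],[np.sin(q[2]),np.cos(q[2])]])
    r=[w-(q[:2]+Rm@np.array(m)) for w,m in pts]
    for w,(i,j) in zip(B,[(-1,-1),(-1,1),(1,-1),(1,1)]): r.append(w-(q[:2]+Rm@np.array([i*q[3],j*q[4]])))
    return np.ravel(r)
o=least_squares(res,[.56,-.02,0,.07,.12]);print(o.x);print(o.fun.reshape(-1,2)*1000)
q=o.x;Rm=np.array([[np.cos(q[2]),-np.sin(q[2])],[np.sin(q[2]),np.cos(q[2])]])
ls=q[:2]+Rm@[.028,.065];ss=q[:2]+Rm@[.028,-.065];print("seats",ls,ss,"moves",ls-L,ss-S)
for W,se in((L,ls),(S,ss)): print(np.arctan2(*(se-W)[::-1]),np.linalg.norm(se-W))
print("washer dia",np.linalg.norm(f(518,191,.033)-f(676,191,.033)),np.linalg.norm(f(137,158,.033)-f(245,158,.033)))
E
python3 fit.py
```

```text
L [0.529  0.0829] S [ 0.5006 -0.0679] bolt spans 0.2435544626209906 0.14254084385930318 0.24524171714504556
[ 0.5634 -0.0025 -0.1838  0.0712  0.1222]
[[ 1.8666  1.0128]
 [ 1.8349 -2.2746]
 [-0.9803  2.1949]
 [-1.2539 -1.2506]
 [-0.5802  0.1738]
 [-0.7746 -0.9471]
 [-0.0606  0.4677]
 [-0.0819 -0.3864]
 [-0.0145  0.0812]
 [ 0.0445  0.9283]]
seats [0.6028 0.0563] [ 0.5791 -0.0715] moves [ 0.0738 -0.0265] [ 0.0784 -0.0036]
-0.3451333533683576 0.07839937600241333
-0.04611354831186267 0.07851334694705821
washer dia 0.059640208874637654 0.040383440537636935
```

Run:
```python
from h import *
d=np.array([.941,-.338]);L=np.array([.529,.0829])
a=L-.055*d
print(rel([*a,.0275],d))
```

```text
(array([-1.83, 10.01, 30.22]), np.float64(0.24518710723221623))
```

move_arm(series=[[[0,0,0.245],[-1.8,10,25],3.6],[[0,0,0.245],[-1.8,10,25],3.6],[[0,0,0.245],[-1.8,10,25],3.6],[[0,0,0.245],[-1.8,10,25],3.6],[[0,0,0.245],[-1.8,10,25],3.6]])

```text
time: 3.1
eef_pos: [0.4759, 0.0948, 0.0969]
tcp_rot: [[-0.941, 0.337, 0.001], [0.337, 0.941, 0.0], [-0.001, 0.001, -1.0]]
ft_force: [0.6, -0.6, 0.5]
width: 0.0358
finger_force: 0.0
```

Run:
```python
from h import *
d=np.array([.941,-.338]);L=np.array([.529,.0829])
a=L-.055*d
print(state()["eef_pos"],rel([*a,.0275],d))
```

```text
[0.47590576 0.09482612 0.09693293] (array([0.11, 0.67, 6.94]), np.float64(0.0008794272964949635))
```

move_arm(series=[[[0,0,0],[0.1,0.6,5],3.6],[[0,0,0],[0.1,0.6,5],3.6],[[0,0,0],[0.1,0.6,5],3.6]])

```text
time: 3.4
eef_pos: [0.4761, 0.0995, 0.0478]
tcp_rot: [[-0.941, 0.338, -0.003], [0.338, 0.941, 0.0], [0.003, -0.001, -1.0]]
ft_force: [0.2, 0.4, 0.8]
width: 0.0357
finger_force: 0.0
```

Run:
```python
from h import *
np.set_printoptions(precision=4,suppress=True)
d=np.array([.941,-.338]);L=np.array([.529,.0829])
a=L-.055*d
c=cam("wrist");print(state()["eef_pos"],rel([*a,.0275],d))
print(pix(c,[[.529,.0829,.033],[.6028,.0563,.025]]))
cv2.imwrite("pics/w2.png",c["px"])
```

```text
[0.4778 0.099  0.0498] (array([0.14, 0.21, 2.23]), np.float64(-0.00035922358021343685))
[[348.237  283.6662]
 [438.8527 282.743 ]]
```

View pics/w2.png

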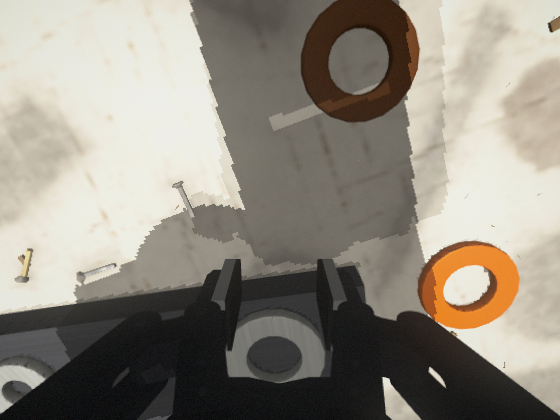

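Run:
```python
from h import *
np.set_printoptions(precision=4,suppress=True)
c=cam("wrist");s=state();p=np.array(s["eef_pos"]);R=np.array(s["tcp_rot"]);print(p)
print("tips",pix(c,[p+R[:,1]*.018-R[:,0]*a for a in(-.011,.011)]+[p-R[:,1]*.018-R[:,0]*a for a in(-.011,.011)]))
for q in((310,275),(360,227),(360,324),(357,274)): print(q,world(c,q,.033)[:2])
# top camera: fine look
t=cam("top");cv2.imwrite("pics/t1.png",t["px"])
print("top pred L,S,ls,ss",pix(t,[[.529,.0829,.033],[.5006,-.0679,.033],[.6028,.0563,.025],[.5791,-.0715,.025],[*p]]))
g=t["px"][160:250,225:345]
cv2.imwrite("pics/t1c.png",cv2.resize(cv2.convertScaleAbs(g,alpha=1.3,beta=20),None,fx=6,fy=6,interpolation=cv2.INTER_CUBIC))
```

```text
[0.4789 0.0986 0.051 ]
tips [[256.14   318.6478]
 [297.3707 316.9997]
 [256.0927 241.6289]
 [297.3309 243.0721]]
(310, 275) [0.5068 0.0858]
(360, 227) [0.5291 0.0477]
(360, 324) [0.5485 0.1012]
(357, 274) [0.5365 0.0744]
top pred L,S,ls,ss [[219.5242 251.6821]
 [229.1196 305.0523]
 [194.1433 261.0794]
 [202.0228 305.6224]
 [236.9591 245.6671]]
```

View pics/t1c.png

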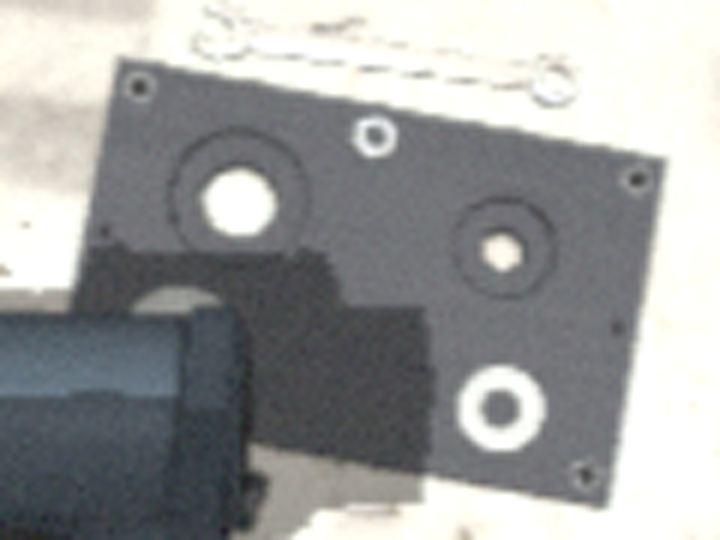

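The top crop shows the large recess at crop (240,197), the small one at (503,249) and the small washer at (502,408). Both the top view and the near wrist view disagree with the far wrist view by about 7–8 mm, so I recompute from the top camera.

Run:
```python
from h import *
np.set_printoptions(precision=4,suppress=True)
t=cam("top");f=lambda x,y,z=.025: world(t,((y+.5)/6-.5+160,(x+.5)/6-.5+225),z)[:2]
ls,ss,S=f(240,197),f(503,249),f(502,408,.033)
B=[f(139,87),f(637,178),f(586,475)]
print(ls,ss,S,"sep",np.linalg.norm(ls-ss),"bolts",np.linalg.norm(B[0]-B[1]),np.linalg.norm(B[1]-B[2]))
u=(B[0]-B[1]);c=(B[0]+B[2])/2;yaw=np.arctan2(-u[0],u[1]);print("yaw",yaw,"centre",c)
Rm=np.array([[np.cos(yaw),-np.sin(yaw)],[np.sin(yaw),np.cos(yaw)]])
ls=(ls+c+Rm@[.028,.065])/2;ss=(ss+c+Rm@[.028,-.065])/2
print("seats",c+Rm@[.028,.065],c+Rm@[.028,-.065],ls,ss)
L=np.array([.536,.075])
for W,g in((L,ls),(S,ss)): print(g-W,np.linalg.norm(g-W),np.arctan2(*(g-W)[::-1]))
d=(ls-L)/np.linalg.norm(ls-L)
s=state();print(s["eef_pos"],rel([*(L-.055*d),.0275],d),rel([*(ls-.035*d),.0275],d))
# w1 check
import json
```

```text
[0.6078 0.0462] [ 0.5818 -0.0796] [ 0.5049 -0.077 ] sep 0.12846464790225956 bolts 0.24385449976449836 0.14525206501899202
yaw -0.1890896627510476 centre [ 0.5675 -0.0112]
seats [0.6072 0.0473] [ 0.5828 -0.0804] [0.6075 0.0468] [ 0.5823 -0.08  ]
[ 0.0715 -0.0282] 0.07687278836742366 -0.3760032498060841
[ 0.0774 -0.0029] 0.07746560699656964 -0.037848687816888375
[0.4795 0.0982 0.0518] (array([-0.59, -0.1 ,  2.43]), np.float64(0.02910132775913746)) (array([-10.27,  -0.39,   2.5 ]), np.float64(0.02910132775913746))
```

move_arm(series=[[[0,0,0.03],[-0.5,-0.1,2.3],3.6],[[0,0,0.03],[-0.5,-0.1,2.3],3.6],[[0,0,0.03],[-0.5,-0.1,2.3],3.6],[[0,0,0.03],[-0.5,-0.1,2.3],3.6],[[0,0,0.03],[-0.5,-0.1,2.3],3.6]])

```text
time: 4.1
eef_pos: [0.4821, 0.0956, 0.0264]
tcp_rot: [[-0.93, 0.368, 0.002], [0.368, 0.93, -0.0], [-0.002, 0.001, -1.0]]
ft_force: [0.9, 0.1, -0.1]
width: 0.0359
finger_force: 0.0
```

Run:
```python
from h import *
np.set_printoptions(precision=4,suppress=True)
ls=np.array([.6075,.0468]);d=np.array([np.cos(.376),-np.sin(.376)])
c=cam("wrist");s=state();print(s["eef_pos"],s["ft_force"],rel([*(ls-.035*d),.0275],d))
print(pix(c,[[.536,.075,.033]]))
cv2.imwrite("pics/w3.png",c["px"])
```

```text
[0.482  0.0957 0.0261] [ 0.2889  0.7768 -0.3291] (array([-9.97,  0.07, -0.13]), np.float64(-0.0006546944818920181))
[[381.1007 281.1323]]
```

View pics/w3.png

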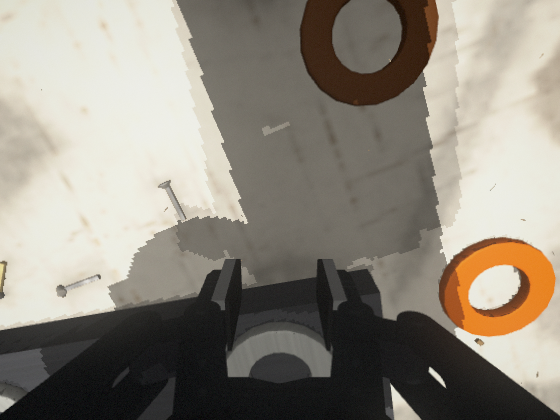

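move_arm(series=[[[0,0,0],[-1,0,-0.12],3.6],[[0,0,0],[-2,0,-0.12],3.6],[[0,0,0],[-3,0,-0.12],3.6],[[0,0,0],[-4,0,-0.12],3.6],[[0,0,0],[-5,0,-0.12],3.6]])

```text
time: 4.65
eef_pos: [0.5287, 0.0769, 0.0263]
tcp_rot: [[-0.93, 0.368, -0.001], [0.368, 0.93, 0.0], [0.001, -0.0, -1.0]]
ft_force: [-1.7, 1.4, 1.4]
width: 0.0363
finger_force: 0.8
```

Run:
```python
from h import *
ls=np.array([.6075,.0468]);d=np.array([np.cos(.376),-np.sin(.376)])
s=state();print(s["eef_pos"],s["ft_force"],rel([*(ls-.035*d),.0275],d))
c=cam("wrist");cv2.imwrite("pics/w4.png",c["px"])
```

```text
[0.52872223 0.07691129 0.02625254] [-1.66686912  1.37936465  1.35729555] (array([-4.93,  0.1 , -0.13]), np.float64(-0.0009909529943501636))
```

View pics/w4.png

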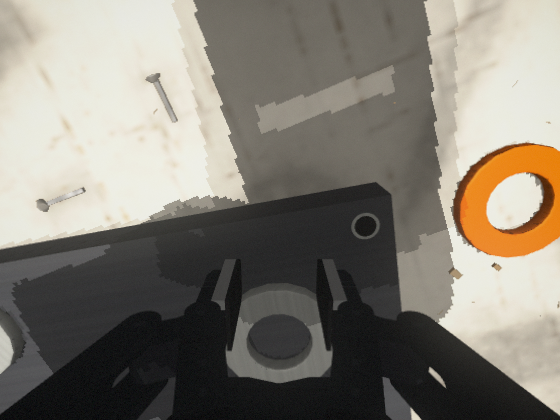

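move_arm(series=[[[0,0,0],[-0.7,0.02,-0.12],3.6],[[0,0,0],[-1.4,0.04,-0.12],3.6],[[0,0,0],[-2.1,0.06,-0.12],3.6],[[0,0,0],[-2.8,0.08,-0.12],3.6],[[0,0,0],[-3.5,0.1,-0.12],3.6]])

```text
time: 5.2
eef_pos: [0.5614, 0.0652, 0.0276]
tcp_rot: [[-0.93, 0.368, -0.0], [0.368, 0.93, 0.0], [0.0, -0.0, -1.0]]
ft_force: [-2.0, 0.9, 0.7]
width: 0.0358
finger_force: 0.6
```

Run:
```python
from h import *
ls=np.array([.6075,.0468]);d=np.array([np.cos(.376),-np.sin(.376)])
c=cam("wrist");s=state();print(s["eef_pos"],s["ft_force"],rel([*(ls-.035*d),.0275],d))
print(pix(c,[[*(ls+.033*np.array([np.cos(a),np.sin(a)])),.025] for a in np.arange(0,6.2,1.57)]).round())
cv2.imwrite("pics/w5.png",c["px"])
print(world(c,(340,279),.033), [np.round(x["pixel"]) for x in spot_in("wrist","large_washer")])
```

```text
[0.56336318 0.06469729 0.02778869] [ 1.70441853 -0.32789574  0.49098169] (array([-1.26, -0.04,  0.03]), np.float64(-0.0010535306495411342))
[[401. 301.]
 [336. 339.]
 [305. 256.]
 [374. 223.]]
[0.59246619 0.05241822 0.033     ] [array([357., 279.]), array([137., 499.])]
```

View pics/w5.png

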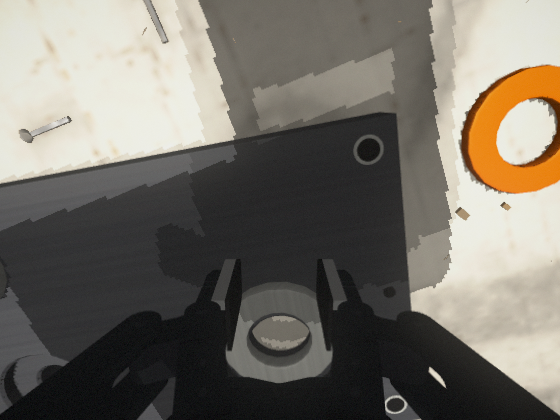

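move_arm(series=[[[0,0,0],[-0.4,0,0],3.6],[[0,0,0],[-0.7,0,0],3.6],[[0,0,0],[-1.0,0,0],3.6],[[0,0,0],[-1.2,0,0],3.6],[[0,0,0],[-1.4,0,0],3.6]])

```text
time: 5.8
eef_pos: [0.5672, 0.0619, 0.0265]
tcp_rot: [[-0.93, 0.368, -0.015], [0.368, 0.93, 0.003], [0.015, -0.003, -1.0]]
ft_force: [-11.0, 5.0, 4.8]
width: 0.0361
finger_force: 5.5
```

move_arm(series=[[[0,0,0],[-0.1,0,0],3.6],[[0,0,0],[-0.2,0,0],3.6],[[0,0,0],[-0.3,0,0],3.6],[[0,0,0],[-0.4,0,0],3.6],[[0,0,0],[-0.4,0,0],3.6]])

```text
time: 6.3
eef_pos: [0.5789, 0.0584, 0.0278]
tcp_rot: [[-0.93, 0.368, 0.002], [0.368, 0.93, -0.0], [-0.002, 0.0, -1.0]]
ft_force: [0.2, -0.0, -0.2]
width: 0.0364
finger_force: 0.0
```

Run:
```python
from h import *
s=state();print(s["eef_pos"],s["ft_force"])
c=cam("wrist");cv2.imwrite("pics/w6.png",c["px"][200:])
```

```text
[0.5788528  0.05837484 0.02780229] [ 0.19348625 -0.02031992 -0.16007838]
```

View pics/w6.png

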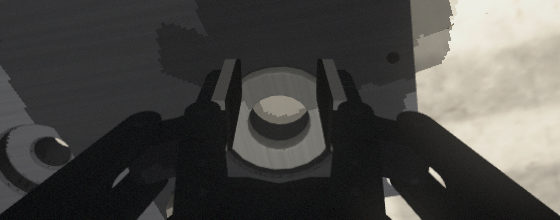

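The push force rose to 12 N and then fell to zero. The fingertips now stand over a washer that shows below plate level, so the large one has dropped in. I slide over its middle and press lightly to check it is flat and down.

move_arm(series=[[[0,0,0],[-0.8,0,0],3.6],[[0,0,0],[-1.6,0,0],3.6],[[0,0,0],[-2.4,0,0],3.6],[[0,0,0],[-2.7,0,0],3.6],[[0,0,0],[-2.7,0,0],3.6]])

```text
time: 6.85
eef_pos: [0.6038, 0.0484, 0.0276]
tcp_rot: [[-0.93, 0.368, 0.001], [0.368, 0.93, -0.0], [-0.001, 0.0, -1.0]]
ft_force: [-0.1, -0.0, -0.8]
width: 0.0361
finger_force: 0.0
```

move_arm(series=[[[0,0,0],[0,0,0.1],3.6],[[0,0,0],[0,0,0.2],3.6],[[0,0,0],[0,0,0.3],3.6],[[0,0,0],[0,0,0.3],3.6]])

```text
time: 7.25
eef_pos: [0.6025, 0.0489, 0.0244]
tcp_rot: [[-0.93, 0.368, -0.001], [0.368, 0.93, 0.0], [0.001, -0.0, -1.0]]
ft_force: [-0.8, 0.2, -0.9]
width: 0.0362
finger_force: 0.0
```

No contact even at z = 24.4 mm, so the large washer is flush. Now the small one: lift, turn and go behind it.

move_arm(series=[[[0,0,0],[0,0,-4],3.6],[[0,0,0],[0,0,-8],2.4],[[0,0,0],[0,0,-10],2.4],[[0,0,0],[0,0,-10],2.4]])

```text
time: 7.65
eef_pos: [0.6053, 0.0487, 0.1281]
tcp_rot: [[-0.93, 0.368, 0.008], [0.368, 0.93, -0.001], [-0.007, 0.002, -1.0]]
ft_force: [0.5, 0.2, 0.0]
width: 0.024
finger_force: 0.0
```

Run:
```python
from h import *
d=np.array([np.cos(.038),-np.sin(.038)]);S=np.array([.5049,-.077])
print(state()["eef_pos"],rel([*(S-.05*d),.10],d))
```

```text
[0.60532002 0.0487083  0.1281297 ] (array([  9.45, -17.05,   2.71]), np.float64(-0.3385277094801725))
```

move_arm(series=[[[0,0,-0.338],[9.5,-17,2.5],2.4],[[0,0,-0.338],[9.5,-17,2.5],2.4],[[0,0,-0.338],[9.5,-17,2.5],2.4],[[0,0,-0.338],[9.5,-17,2.5],2.4],[[0,0,-0.338],[9.5,-17,2.5],2.4]])

```text
time: 8.15
eef_pos: [0.4451, -0.075, 0.0978]
tcp_rot: [[-0.999, 0.044, -0.01], [0.044, 0.999, 0.004], [0.01, 0.003, -1.0]]
ft_force: [0.3, 0.6, 0.8]
width: 0.024
finger_force: 0.0
```

move_arm(series=[[[0,0,0],[0,0,0],2.4],[[0,0,0],[0,0,0],2.4],[[0,0,0],[0,0,0],2.4],[[0,0,0],[0,0,0],2.4]])

```text
time: 8.55
eef_pos: [0.453, -0.0737, 0.0996]
tcp_rot: [[-0.999, 0.037, 0.001], [0.037, 0.999, -0.0], [-0.001, -0.0, -1.0]]
ft_force: [-0.2, 0.9, -0.6]
width: 0.0239
finger_force: 0.0
```

Run:
```python
from h import *
np.set_printoptions(precision=4,suppress=True)
d=np.array([np.cos(.038),-np.sin(.038)]);S=np.array([.5049,-.077])
c=cam("wrist");print(state()["eef_pos"],rel([*(S-.05*d),.0275],d))
print("pred",pix(c,[[*S,.033],[.5823,-.08,.025]]))
cv2.imwrite("pics/w7.png",c["px"])
for x in spot_in("wrist","small_washer"): print(np.round(x["pixel"]),round(x["score"],2),world(c,x["pixel"],.033)[:2])
t=cam("top");cv2.imwrite("pics/t2.png",t["px"])
for k in("large_washer","small_washer"):
  for x in spot_in("top",k): print(k,np.round(x["pixel"],1),round(x["score"],2),world(t,x["pixel"],.025)[:2])
```

```text
[ 0.4528 -0.0738  0.0996] (array([-0.21, -0.12,  7.21]), np.float64(0.0009014247792352886))
pred [[293.4782 277.7742]
 [372.0274 277.6585]]
[284. 272.] 0.86 [ 0.4972 -0.0805]
[114. 221.] 0.64 [ 0.3798 -0.1067]
[263.  91.] 0.64 [ 0.4756 -0.2049]
large_washer [195.2 269.7] 0.54 [0.5996 0.0316]
large_washer [221.3 207.9] 0.52 [0.5256 0.2078]
```

Run:
```python
from h import *
np.set_printoptions(precision=4,suppress=True)
g=cv2.imread("pics/w7.png",0);c=cam("wrist")
sub=g[250:335,225:330];print(cv2.resize(sub,(35,28),interpolation=cv2.INTER_AREA))
for th in(90,110,130):
    cs,_=cv2.findContours((sub>th).astype(np.uint8),cv2.RETR_CCOMP,cv2.CHAIN_APPROX_NONE)
    for k in cs:
        if len(k)>30:
            e=cv2.fitEllipse(k);q=(e[0][1]+250,e[0][0]+225);print(th,len(k),q,e[1],world(c,q,.033)[:2])
```

```text
[[ 53  96  58  59  58  57  58  57  58  58  58  57  58  57  57  57  56  56
   58  58  57  58  58  58  58  58  59  59  59  58  57  58  57  56  55]
 [ 68  88  58  59  59  57  57  57  57  57  56  57  56  58  57  57  58  57
   56  57  57  57  57  57  57  56  57  58  57  57  58  57  58  58  58]
 [102  63  58  58  59  60  60  60  48  51  56  57  57  56  56  56  56  56
   55  56  55  57  57  56  57  57  53  47  59  59  59  59  57  57  57]
 [ 60  59  59  59  65  69  69  66  31  40  56  56  57  56  56  56  56  56
   57  56  57  56  56  55  55  55  40  29  65  68  68  64  57  57  57]
 [ 59  60  58  59  68  69  67  60  28  38  56  56  56  56  55  54  58  58
   58  60  50  47  56  57  56  56  39  28  57  68  68  66  56  55  55]
 [ 59  58  58  59  68  68  67  53  28  37  58  57  55  57  64  69  73  73
   74  72  70  63  57  47  55  56  39  26  49  67  67  66  59  54  54]
 [ 43  36  36  51  68  68  67  45  29  35  57  52  64  75  88 108 117 116
  108 109 104  90  76  64  48  52  37  25  41  67  67  67  51  31  32]
 [ 32  31  31  57  68  68  67  37  27  36  55  63  90 112 126 123 120 122
  120 120 1
[... 2680 characters left out ...]
 23  23  21  21  25  21  40  53  53  52  52  52  53  54  53  53
   53  54  53  53  52  53  53  53  52  43  21  25  20  21  21  21  21]
 [ 24  22  22  24  23  22  25  22  43  52  52  53  53  54  54  53  52  53
   52  52  53  53  52  53  54  53  52  47  22  25  21  19  21  21  21]]
90 147 (292.29578018188477, 278.67539978027344) (49.45149230957031, 51.538936614990234) [ 0.5032 -0.0766]
90 73 (292.93107986450195, 278.5607795715332) (23.642444610595703, 26.995895385742188) [ 0.5037 -0.0768]
110 147 (292.58966064453125, 278.628849029541) (48.333927154541016, 50.76329803466797) [ 0.5034 -0.0767]
110 75 (293.1053771972656, 278.8083839416504) (24.386152267456055, 28.01940155029297) [ 0.5038 -0.0766]
```

move_arm(series=[[[0,0,0],[-0.1,-0.1,3.5],2.4],[[0,0,0],[-0.1,-0.1,6],2.4],[[0,0,0],[-0.1,-0.1,7.2],2.4],[[0,0,0],[-0.1,-0.1,7.2],2.4],[[0,0,0],[-0.1,-0.1,7.2],2.4]])

```text
time: 9.35
eef_pos: [0.4532, -0.0754, 0.0278]
tcp_rot: [[-0.999, 0.039, 0.0], [0.039, 0.999, -0.0], [-0.0, -0.0, -1.0]]
ft_force: [1.0, 0.1, -0.1]
width: 0.0241
finger_force: 0.0
```

Run:
```python
from h import *
d=np.array([np.cos(.04),-np.sin(.04)]);g=np.array([.5823,-.080])
s=state();print(s["eef_pos"],s["ft_force"],rel([*(g-.028*d),.0275],d))
```

```text
[ 0.45315256 -0.07541785  0.02782429] [ 1.00665038  0.09258558 -0.12361779] (array([-10.12,   0.05,   0.03]), np.float64(0.0012323052686344907))
```

move_arm(series=[[[0,0,0],[-1,0,0],2.4],[[0,0,0],[-2,0,0],2.4],[[0,0,0],[-3,0,0],2.4],[[0,0,0],[-4,0,0],2.4],[[0,0,0],[-5,0,0],2.4]])

```text
time: 9.85
eef_pos: [0.5041, -0.0773, 0.0279]
tcp_rot: [[-0.999, 0.039, 0.001], [0.039, 0.999, -0.0], [-0.001, -0.0, -1.0]]
ft_force: [-0.3, -0.3, 1.2]
width: 0.0238
finger_force: 0.4
```

move_arm(series=[[[0,0,0],[-0.7,0.02,0],2.4],[[0,0,0],[-1.4,0.03,0],2.4],[[0,0,0],[-2.1,0.04,0],2.4],[[0,0,0],[-2.8,0.05,0],2.4],[[0,0,0],[-3.3,0.05,0],2.4]])

```text
time: 10.35
eef_pos: [0.5366, -0.0782, 0.0275]
tcp_rot: [[-0.999, 0.039, 0.0], [0.039, 0.999, -0.0], [-0.0, -0.0, -1.0]]
ft_force: [-0.9, 0.0, 0.5]
width: 0.0241
finger_force: 0.3
```

Run:
```python
from h import *
np.set_printoptions(precision=4,suppress=True)
c=cam("wrist");s=state();d=np.array([np.cos(.04),-np.sin(.04)]);t=np.array([.5823,-.080])
print(s["eef_pos"],s["ft_force"],rel([*(t-.028*d),.0275],d))
cv2.imwrite("pics/w8.png",c["px"]);g=cv2.cvtColor(c["px"],cv2.COLOR_BGR2GRAY)
print(cv2.resize(g[250:390,210:350],(35,35),interpolation=cv2.INTER_AREA))
print(pix(c,[[*t,.025]]))
```

```text
[ 0.5377 -0.0784  0.0276] [0.3058 0.0179 0.9354] (array([-1.66,  0.02,  0.02]), np.float64(0.0012552471329887677))
[[41 40 41 ... 39 40 40]
 [41 41 41 ... 39 39 39]
 [40 40 40 ... 39 39 39]
 ...
 [18 18 17 ... 18 17 18]
 [16 17 17 ... 18 18 17]
 [22 19 18 ... 18 20 20]]
[[349.305  280.0797]]
```

Contact is made and tracking is straight. Now the slow final push, with steps fine enough to see the drop.

move_arm(series=[[[0,0,0],[-0.4,0,0],2.4],[[0,0,0],[-0.8,0,0],2.4],[[0,0,0],[-1.1,0,0],2.4],[[0,0,0],[-1.4,0,0],2.4],[[0,0,0],[-1.6,0,0],2.4]])

```text
time: 10.9
eef_pos: [0.5523, -0.0788, 0.0276]
tcp_rot: [[-0.999, 0.039, 0.0], [0.039, 0.999, -0.0], [-0.0, -0.0, -1.0]]
ft_force: [0.9, -0.6, -0.2]
width: 0.0238
finger_force: 0.1
```

move_arm(series=[[[0,0,0],[-0.1,0,0],2.4],[[0,0,0],[-0.2,0,0],2.4],[[0,0,0],[-0.3,0,0],2.4]])

```text
time: 11.2
eef_pos: [0.5549, -0.0788, 0.0276]
tcp_rot: [[-0.999, 0.039, -0.0], [0.039, 0.999, -0.0], [0.0, -0.0, -1.0]]
ft_force: [0.1, -0.4, -0.1]
width: 0.0238
finger_force: 0.0
```

move_arm(series=[[[0,0,0],[-0.1,0,0],2.4],[[0,0,0],[-0.2,0,0],2.4],[[0,0,0],[-0.2,0,0],2.4]])

```text
time: 11.5
eef_pos: [0.5571, -0.079, 0.0276]
tcp_rot: [[-0.999, 0.039, 0.0], [0.039, 0.999, -0.0], [-0.0, -0.0, -1.0]]
ft_force: [-0.1, 0.3, 0.8]
width: 0.0242
finger_force: 0.0
```

Run:
```python
from h import *
import sys;np.set_printoptions(precision=4,suppress=True,threshold=sys.maxsize,linewidth=250)
c=cam("wrist");s=state();print(s["eef_pos"],pix(c,[[.5823,-.08,.025],[.5823,-.08,.017]]))
for n,im in(("w8",cv2.imread("pics/w8.png")),("now",c["px"])):
    g=cv2.cvtColor(im,cv2.COLOR_BGR2GRAY);print(n);print(cv2.resize(g[270:390,220:340],(30,30),interpolation=cv2.INTER_AREA))
cv2.imwrite("pics/w9.png",c["px"])
```

```text
[ 0.557  -0.0789  0.0276] [[315.8657 280.1484]
 [306.7107 280.056 ]]
w8
[[ 35  22  21  32  64  65  52  18  28  40  40  39  39  40  40  41  41  40  40  40  41  18  28  65  65  56  21  21  28  39]
 [ 23  20  21  44  65  65  44  19  28  40  41  40  41  41  41  40  41  40  40  39  39  20  21  62  65  64  26  22  20  32]
 [ 23  23  23  56  64  65  35  20  27  40  40  41  41  41  41  41  41  40  41  41  39  20  19  56  65  65  37  23  23  26]
 [ 22  23  26  64  65  64  26  18  29  40  40  40  40  41  40  40  41  42  41  40  39  18  21  46  65  65  48  24  22  23]
 [ 21  21  34  65  64  62  21  19  27  40  41  45  53  60  58  56  53  52  43  40  39  19  18  38  65  65  58  22  21  20]
 [ 21  21  45  65  65  54  19  20  28  52  64  66  68  70  71  69  69  68  66  57  42  20  20  29  65  64  64  27  21  20]
 [ 21  21  57  64  66  46  20  20  38  67  72  79  84  88  87  87  84  82  75  69  64  22  20  22  64  65  65  39  21  20]
 [ 20  22  42  65  79  49  21  19  46  81  87  91  88  87  86  89  87  87  87  85  76  25  21  25  74  77  53  30  21  21]
 [ 21  21  21  21  66  52  22  21  62  86  8
[... 5657 characters left out ...]
 52  52  52  52  51  52  52  51  52  50  52  51  50  50  50  28  17  19  19  19  18]
 [ 19  20  19  19  18  43  49  49  50  50  50  50  51  51  52  51  51  52  52  51  51  51  51  51  31  18  19  19  19  18]
 [ 20  19  19  18  19  37  42  44  48  49  49  50  50  49  50  50  50  50  51  51  51  48  45  43  27  19  18  19  17  18]
 [ 19  20  19  18  18  18  19  18  20  27  33  40  46  49  49  49  48  43  36  31  25  20  18  19  18  20  19  18  18  17]
 [ 19  19  20  19  17  18  19  17  19  18  20  18  20  24  28  26  21  20  20  19  19  18  18  18  19  16  17  17  17  17]
 [ 19  20  19  19  19  18  17  17  17  15  17  18  18  18  17  18  18  17  17  18  18  17  18  16  17  18  17  18  18  17]]
```

The washer slipped back relative to the fingers, and a dark gap crescent shows ahead of it, so it has dropped in. Same check by sliding over and pressing, then lift and retreat.

move_arm(series=[[[0,0,0],[-0.8,0,0],2.4],[[0,0,0],[-1.6,0,0],2.4],[[0,0,0],[-2.4,0,0],2.4],[[0,0,0],[-2.4,0,0.2],2.4],[[0,0,0],[-2.4,0,0.3],2.4]])

```text
time: 12.05
eef_pos: [0.5821, -0.0801, 0.025]
tcp_rot: [[-0.999, 0.039, 0.002], [0.039, 0.999, -0.001], [-0.002, -0.001, -1.0]]
ft_force: [0.1, 0.4, 8.2]
width: 0.0242
finger_force: 4.3
```

move_arm(series=[[[0,0,0],[0,0,0],2.4],[[0,0,0],[0,0,-4],2.4],[[0,0,0],[0,0,-9],2.4],[[0,0,0],[5,0,-14],2.4],[[0,0,0],[9,0,-18],2.4]])

```text
time: 12.55
eef_pos: [0.5094, -0.0771, 0.1864]
tcp_rot: [[-0.999, 0.038, -0.0], [0.038, 0.999, -0.0], [0.0, -0.0, -1.0]]
ft_force: [-1.0, -0.0, 0.6]
width: 0.024
finger_force: 0.0
```

move_arm(series=[[[0,0,0],[6,0,-4],2.4],[[0,0,0],[6,0,-4],2.4],[[0,0,0],[6,0,-4],2.4],[[0,0,0],[6,0,-4],2.4],[[0,0,0],[6,0,-4],2.4]])

```text
time: 13.05
eef_pos: [0.451, -0.075, 0.2246]
tcp_rot: [[-0.999, 0.039, -0.0], [0.039, 0.999, 0.0], [0.0, 0.0, -1.0]]
ft_force: [0.2, 0.5, 0.2]
width: 0.0239
finger_force: 0.0
```

Run:
```python
from h import *
np.set_printoptions(precision=4,suppress=True)
for n in("wrist","top","scene"):
    c=cam(n);cv2.imwrite(f"pics/e_{n}.png",c["px"])
    print(n,state()["eef_pos"],pix(c,[[.6075,.0468,.025],[.5823,-.08,.025]]))
    for k in("large_washer","small_washer","hex_nut"):
        for x in spot_in(n,k)[:4]: print(k,np.round(x["pixel"],1),round(x["score"],2),world(c,x["pixel"],.025)[:2])
```

```text
wrist [ 0.451  -0.0749  0.2244] [[306.2362 386.3033]
 [291.1709 279.0175]]
large_washer [295.  380.3] 0.93 [0.592  0.0389]
large_washer [256.4 522. ] 0.93 [0.5477 0.1943]
large_washer [121.3 526.2] 0.62 [0.4001 0.1712]
large_washer [342.7 276.6] 0.47 [ 0.6545 -0.0858]
small_washer [295.1 274.2] 0.93 [ 0.5873 -0.0859]
small_washer [114.  243.1] 0.71 [ 0.3814 -0.1079]
small_washer [217.  156.9] 0.6 [ 0.4851 -0.2091]
top [ 0.4506 -0.0747  0.2245] [[192.5078 264.3802]
 [200.9012 308.5545]]
large_washer [262.7 222.1] 0.8 [0.4084 0.1665]
large_washer [197.4 270. ] 0.71 [0.5932 0.0307]
large_washer [216.1 205.9] 0.51 [0.5405 0.2136]
small_washer [199.3 307.3] 0.47 [ 0.587  -0.0765]
small_washer [267.9 320.1] 0.46 [ 0.3913 -0.1093]
scene [ 0.4504 -0.0747  0.225 ] [[211.4167 286.3817]
 [241.1442 310.4622]]
large_washer [228.1 206.6] 0.67 [0.3965 0.1376]
large_washer [218.  285.7] 0.6 [0.5887 0.0283]
large_washer [202.1 239.9] 0.52 [0.5295 0.1614]
small_washer [289.5 260.6] 0.59 [ 0.3786 -0.1179]
small_washer [297.  320.8] 0.43 [ 0.4765 -0.2293]
small_washer [171.9 185.1] 0.25 [0.4824 0.3744]
```

Run:
```python
from h import *
np.set_printoptions(precision=4,suppress=True)
from cell import state
for n,boxes in(("wrist",[(270,345,345,430),(265,320,250,310)]),("top",[(178,208,248,282),(188,214,295,322)])):
    c=cam(n);g=cv2.cvtColor(c["px"],cv2.COLOR_BGR2GRAY)
    for (a,b,l,r) in boxes:
        s=cv2.resize(g[a:b,l:r],None,fx=4,fy=4,interpolation=cv2.INTER_CUBIC)
        th,m=cv2.threshold(s,0,255,cv2.THRESH_OTSU)
        for k in cv2.findContours(m,cv2.RETR_CCOMP,cv2.CHAIN_APPROX_NONE)[0]:
            if len(k)>60:
                e=cv2.fitEllipse(k);q=((e[0][1]+.5)/4-.5+a,(e[0][0]+.5)/4-.5+l);print(n,th,np.round(q,1),np.round(np.array(e[1])/4,1),round(e[2]),world(c,q,.025)[:2])
```

```text
wrist 133.0 [300.7 385.4] [33.9 49.3] 84 [0.5996 0.0457]
wrist 137.0 [292.2 286.9] [14.9 30.1] 27 [ 0.5838 -0.0706]
top 118.0 [193.  264.3] [19.8 20.4] 90 [0.6061 0.047 ]
top 106.0 [200.5 305.5] [ 6.7 14.1] 24 [ 0.5835 -0.0712]
```

```bash
python3 -c "
from cell import order;print(order.hand_in())"
```

```text
the job is handed in; nothing more can be done
None
```

Both washers were pushed into their own recesses and the job is handed in at about 13 s of the 48 s allowed. Sliding and pressing the fingertips over each found it flush; the final top view confirmed the large washer's position, but the small one's was unclear in shadow.

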